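# Pack the interlocking palettes into the tray and lock them

## Task

Take the two mixing palettes off the sloping drying rack and fit them fully home and flat in the wooden tray: first the thick one with the blue grip, its cut corner round the block in the tray's corner, then the one with the orange grip, its tongue hooked into the slot under the blue roof and its far end swung down. Then turn the brass turn-button a quarter-turn anticlockwise to its stop, over the edge of the orange-gripped palette, let go, and leave the other things on the table where they are.

Things in the scene. Friction and masses are not known exactly. Their poses are not given: they have to be found in the camera images.
- slot_plate: Thick white palette with blue grip bar: x -40..29, y -44..44, z 0..21 mm, z up out of its face. Origin: on the underside, below the middle of the bar. Bar on top: 14 mm (x) by 40 mm (y), z 21..49. Corner (-x,+y) cut out 18 x 18 mm. Slot in its +x edge, see slot_mouth. Starts with its underside on the rack's 30 degree slope, +x uphill. About 0.16 kg.
- slot_mouth (a point): Middle of the slot's opening in the slot plate's +x edge, at plate x 29, y -14, z 9.5 mm; axes as the plate. The slot is 34 mm wide (y), 13 mm high (z 3..16), 15 mm deep, closed above by the blue 5 mm roof and below by a 3 mm floor.
- tongue_plate: Thinner white palette with orange grip bar: x -27..41, y -44..44, z 0..13 mm (only 9 high for the first 3 mm behind its front edge x -27). Origin: on the underside, below the middle of the bar. Bar on top: 14 mm (x) by 40 mm (y), z 13..41. Tongue on the front edge, see tongue_tip. Starts with its underside on the rack's 30 degree slope, +x uphill, tongue downhill. About 0.10 kg.
- tongue_tip (a point): Middle of the tip of the orange tongue, at tongue-plate x -40, y -14, z 8.5 mm; axes as the plate. The tongue is 29 mm wide (y), 5 mm thick (z 6..11) and sticks out 13 mm.
- tray: Wooden tray fixed to the table. Origin: centre of its underside; z up, x along its length, roughly away from the robot. Pocket x -70..70, y -45.5..45.5 mm, floor at z 6, walls 8 mm thick with tops at z 20. A dark 16 x 16 mm block, wall high, fills the pocket corner (-x,+y). A post (x 78..104, y -14..14, top z 20) outside the +x wall carries the turn-button.
- slot_home (a point): On the pocket floor: where the slot plate's origin belongs, at tray x -28.5, y 0, z 6 mm, plate axes along the tray's, notch round the block, slot facing +x. Play about 1.5 mm each way.
- tongue_home (a point): On the pocket floor: where the tongue plate's origin belongs, at tray x 27.5, y 0, z 6 mm, axes along the tray's, tongue in the slot. Play about 1.5 mm. It cannot be lowered flat past the +x wall: put the tongue in the slot with the far (+x) end raised about 25 degrees, push towards -x until it touches, then swing the far end down.
- button_top (a point): Centre of the top of the brass turn-button, on its vertical axis: tray x 92, y 0, z 50 mm. Upright wing 10 mm thick, 36 mm long, from tray z 20.5 to 50; below z 28.5 one end runs on as a locking arm to 38 mm from the axis (towards tray +y at joint 0). Grip the wing from above across its thickness.
- turn_button (a joint): Angle of the turn-button, rad. 0: its length lies along the tray's y, clear of the pocket. It turns counter-clockwise seen from above (+) to a stop at 1.571, along the tray's x, its arm 16 mm over the tongue plate's far edge: locked. Friction about 0.04 N m; stays where it is left.
- rack: Plywood drying rack fixed to the table, 224 mm wide (y). Origin: centre of its underside. Its 30 degree slope rises towards +x, away from the robot, from z 18 at x -45 to z 65 mm; 9 mm ledge at the foot, 7 mm rib in the middle. The plates lie side by side at y +54 and -54, in either order, on the ledge: plate origins at x -10, z 38.
- gourd_small: Small yellow gourd, 42 mm wide, 76 mm tall; bystander, origin under its foot.
- gourd_painted: Yellow gourd, 50 mm wide, 91 mm tall; bystander, origin under its foot.
- paint_jar_red: Red paint jar, 38 mm wide, 42 mm tall; bystander, origin under its foot.
- paint_jar_green: Green paint jar, 38 mm wide, 42 mm tall; bystander, origin under its foot.
- water_bowl: White bowl, 90 mm wide, 45 mm tall; bystander, origin under its foot.
- brush: Paint brush lying on the table, 180 mm long; bystander.
- sanding_block: Cork sanding block 70 x 40 x 25 mm; bystander, origin under its middle.

How it is judged (in metres and radians):
On the way, in this order (a step that is already met when the one before it is completed fails the run):
1. the blue-gripped slot plate lies fully home in the tray (x of slot_plate in the frame of tray between -0.0315 and -0.0255 m and y of slot_plate in the frame of tray between -0.003 and 0.003 m and z of slot_plate in the frame of tray below 0.0085 m and angle between slot_plate's own z axis and vertical below 0.05 rad and angle between the x axis of slot_plate and the x axis of tray, either way round below 0.07 rad), for 0.2 s.
2. the orange-gripped tongue plate lies fully home, its tongue in the slot (all of step 1 and x of tongue_plate in the frame of tray between 0.0245 and 0.0305 m and y of tongue_plate in the frame of tray between -0.003 and 0.003 m and z of tongue_plate in the frame of tray below 0.0085 m and angle between tongue_plate's own z axis and vertical below 0.05 rad and angle between the x axis of tongue_plate and the x axis of tray, either way round below 0.07 rad), for 0.2 s.
3. the turn-button is turned to its stop with both plates home (all of step 2 and value of joint turn_button above 1.4 rad), for 0.2 s.
At the end, for the whole second after the job is handed in: Both plates lie flat in the tray in their places (within 3 mm of the middle of their play, undersides within 2.5 mm of the pocket floor, tilted less than 0.05 rad and turned less than 0.07 rad from the tray), at rest, and the turn-button is past 1.40 rad (all of step 3 and linear speed of each of slot_plate, tongue_plate below 0.02 m/s); the robot touches nothing.
It fails at once if a bystander is pushed more than 3 cm from its place (distance of any of gourd_small, gourd_painted, paint_jar_red, paint_jar_green, water_bowl, brush, sanding_block from where it was at the start of the episode above 0.03 m).
It also fails if it takes over 72 s, if anything falls off the work surface, if the arm or the gripper's body presses on something with over 40 N, if the wrist force passes 120 N, or if a joint passes its speed limit or range.

## Robot

A 6-joint arm with a two-finger parallel gripper is mounted at the origin on the work surface. World frame = base frame: x ahead of the robot, y to its left, z up, the work surface at z = 0. Lengths are in mm, angles in rad, forces in N, time in s.
With the tool pointing down it reaches from about 250 to 800 mm from the base axis. Payload 3.9 kg.
Tool frame: the origin (TCP) lies on the centre line of the jaws, within the pads' length; the fingertips stand 22 mm ahead of it and the grasp point (between the pads) lies 3 mm ahead of it (robot.nose_length is the distance from the TCP to the fingertips, in mm); z points along the fingers, y is the line along which they close (so a half turn about z gives the same grasp; the last joint's range is limited). The gripper opens to 85 mm and grips with 20 to 120 N. Pads are 22 mm wide; open, the fingers measure 114 mm over their backs; the gripper's body (76 mm by 85 mm) begins 54 mm behind the grasp point. The pads swing forward as they close: fully open they stand 13 mm farther back than shut.
Start: joints at [-1.257, 0.26, -0.138, 1.173, 0, 1.571], TCP at [162.05, -499.355, 215.904] pointing down, gripper open.
Joint ranges: [-2.78, 2.78], [-0.83, 1.72], [-1.28, 1.37], [-1.9, 2.12], [-1.57, 1.48], [-3.14, 3.14]. Speed limits (rad/s): [2.57, 2.57, 3.14, 3.14, 3.14, 3.14].

## Interface

Orientations are given as a 3x3 rotation matrix whose columns are the frame's x, y, z axes.
In Python, from bench import robot gives the robot as it stands.
- The arm moves only by the tool servo_tool, never from a script. Its argument "series" is a list of rows, each a list of 4 numbers: the shift along the world's x, y, z each as a share of 0.5 m, from -1 to 1, then the turn about the world's z as a share of 0.12 rad, from -1 to 1. A call has 1 to 8 rows; each row shifts and turns the commanded pose from where the row before left it; what a row does not reach is not made up. A row lasts 1/10 s, in which the tool goes at most 50 mm and 8.59 degrees, less where a joint would pass 70% of its speed; a pose out of reach is approached as far as the arm can. A call with a number of a shift or a turn outside -1 to 1 is refused whole. A call with a gripper value outside its range is refused whole. "jaw" is the opening, from 0 (shut) to 1 (fully open), set as the call begins (left out, the last holds). The fingers move at their own pace and stop on an object; the grip force is fixed at half the most. Time passes only in rows, so rows that do not move let the fingers close. It gives the time, the measured TCP pose, the force, the opening and the grip force at its end, in the units of the state.
- robot.observe(): the state, without advancing time (a new reading comes with each control period).
- robot.grab_frame(name): name is "scene" or "top"; returns (picture, depth): 400x640x3 uint8, red, green, blue; 400x640 float32, mm along the optical axis (not along the pixel's ray), 0 where there is no reading.
- robot.camera_model(name): a dict with "intrinsics" (3x3 intrinsics, pixels), "R" (3x3) and "t" (3): a world point X has camera coordinates R X + t. Camera axes: x right, y down, z forward; pixel columns grow to the right and rows downward; lengths in mm; the calibration is good to about 2 mm. A picture is of the moment at which its call begins. camera_model takes no time and is no camera call.
- robot.finish_job(): hands the job in; it is judged then, once.
The state is a dict: "clock": time; "q": joint angles; "qd": joint speeds; "tau": joint torques, N m; "position": TCP position; "orientation": TCP orientation; "ft_force": force on the tool from outside, world axes, zero at the start; "ft_torque": the same for the moment, N m; "opening": finger opening in mm; "grip_force": force on a finger pad.
Only numpy, scipy, OpenCV 4.12 (cv2) and the standard library are available. Lean on these libraries where they do the work, as an engineer would, in place of code of your own. Each camera call takes 0.05 s, during which the arm holds its last target. There are 200 camera calls.

## Working session

There is one attempt and no reset: what is moved stays moved. The work goes in short steps, Python scripts to look and compute and a tool call to move; the robot and the scene stay as the last step left them, time stands still between calls to the robot, and variables do not carry over. Pictures are saved under pics/ and viewed, at most 10 in all, crops included, and the job is handed in when it is done.

Besides the shell and the picture viewer there is one more tool, called as name(argument=value, ...) on one line, values as JSON. servo_tool: Moves the arm, as the interface text tells. Shift numbers are shares of 0.5 m and turn numbers shares of 0.12 rad, none past 1 either way. Its arguments: {"type":"object","properties":{"series":{"type":"array"},"jaw":{"type":"number"}},"required":["series"]}

```bash
mkdir -p pics; ls; cat > h.py <<'E'
import numpy as np, cv2
from bench import robot
def grab(n):
    p,d=robot.grab_frame(n); cv2.imwrite(f'pics/last_{n}.png',p[:,:,::-1]); return p,d
def cloud(n,d):
    c=robot.camera_model(n);K=np.array(c['intrinsics']);R=np.array(c['R']);t=np.array(c['t'])
    v,u=np.mgrid[:d.shape[0],:d.shape[1]]
    X=np.stack([(u-K[0,2])/K[0,0]*d,(v-K[1,2])/K[1,1]*d,d],-1)
    return (X-t)@R
E
python3 - <<'E'
from h import *
for n in('scene','top'):
    p,d=grab(n); np.savez(f'{n}0.npz',p=p,d=d); cv2.imwrite(f'pics/{n}0.png',p[:,:,::-1])
    c=robot.camera_model(n); print(n,np.round(-np.array(c['R']).T@c['t']),np.round(c['intrinsics'],1).tolist(),(d>0).mean())
s=robot.observe(); print(s)
E
```

```text
pics
scene [1378. -588.  781.] [[517.0, 0.0, 320.8], [0.0, 517.0, 202.3], [0.0, 0.0, 1.0]] 0.9944609375
top [ 311.  -27. 1261.] [[467.8, 0.0, 322.3], [0.0, 467.8, 193.1], [0.0, 0.0, 1.0]] 0.99575390625
{'clock': 0.1, 'q': array([-1.25699812e+00,  2.60609387e-01, -1.39267724e-01,  1.17272258e+00,
       -2.96968250e-06,  1.57078841e+00]), 'qd': array([ 0.00070355, -0.00097768,  0.00343716, -0.00253779, -0.00093899,
        0.00013805]), 'tau': array([ 1.13188795e-03, -4.06506515e+01,  2.54528099e+01,  1.00636692e-02,
       -1.11261115e-04, -2.68255604e-06]), 'position': array([ 161.84752678, -498.73133291,  215.14240526]), 'orientation': array([[ 9.51165583e-01,  3.08680612e-01, -5.59476688e-04],
       [ 3.08681119e-01, -9.51164038e-01,  1.71438916e-03],
       [-2.95540953e-06, -1.80336786e-03, -9.99998374e-01]]), 'ft_force': array([-0.00240224,  0.76483355, -0.16668441]), 'ft_torque': array([-0.00362346, -0.02464905,  0.01758527]), 'grip_force': 0.0, 'opening': 85.54273229197413}
```

View pics/top0.png

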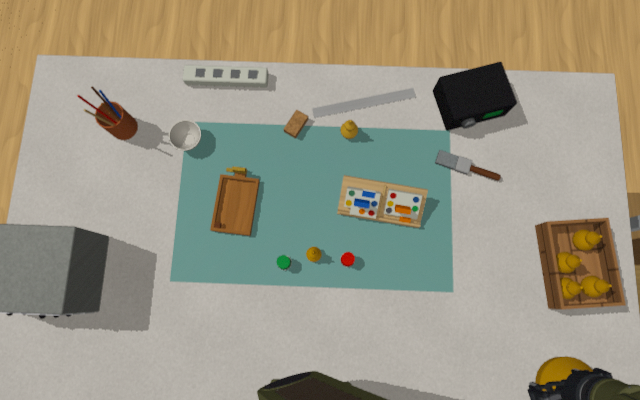

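View pics/scene0.png

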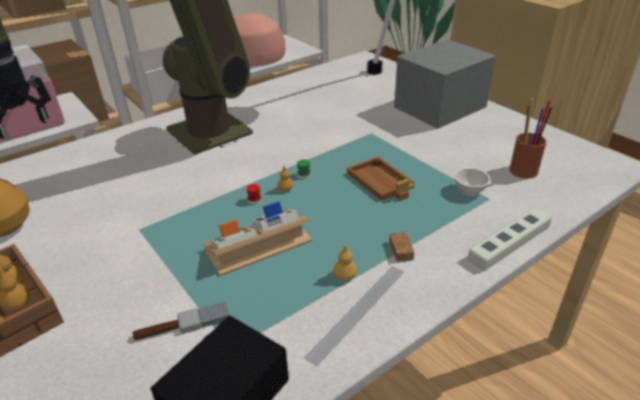

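```bash
python3 - <<'E'
from h import *
z=np.load('top0.npz');p=z['p']
a=cv2.resize(p[150:250,200:270],None,fx=5.5,fy=5.5,interpolation=cv2.INTER_CUBIC)
b=cv2.resize(p[160:240,330:435],None,fx=3.9,fy=5.5,interpolation=cv2.INTER_CUBIC)
b=cv2.resize(p[150:250,328:438],(400,364),interpolation=cv2.INTER_CUBIC);b=cv2.copyMakeBorder(b,0,a.shape[0]-364,0,0,0)
cv2.imwrite('pics/c1.png',np.hstack([a,b])[:,:,::-1])
X=cloud('top',z['d'])
for (u,v) in [(236,205),(225,200),(240,215),(236,180),(236,170),(362,203),(403,209),(300,200),(369,194)]:print(u,v,np.round(X[v,u],1),p[v,u], cv2.cvtColor(p,cv2.COLOR_RGB2HSV)[v,u])
z2=np.load('scene0.npz');s=z2['p']
cv2.imwrite('pics/c2.png',np.hstack([cv2.resize(s[150:210,340:425],(425,300),interpolation=2),cv2.resize(s[190:280,200:315],(375,300),interpolation=2)])[:,:,::-1])
E
```

```text
236 205 [544.3 223.3   5.5] [136  89  39] [ 15 182 136]
225 200 [557.  254.5   5.6] [152 102  51] [ 15 169 152]
240 215 [516.8 210.    6.8] [150 100  47] [ 15 175 150]
236 180 [615.  229.1   3.6] [112  71  32] [ 15 182 112]
236 170 [631.5 222.   49.3] [125 101  32] [ 22 190 125]
362 203 [ 547.6 -115.1   80.6] [ 17  78 154] [107 227 154]
403 209 [ 536.2 -220.6   78.5] [188  97   0] [ 15 255 188]
300 200 [565.1  49.2   3.7] [102 145 137] [ 84  76 145]
369 194 [ 575.  -133.9   66.7] [ 24  79 154] [107 215 154]
```

View pics/c1.png

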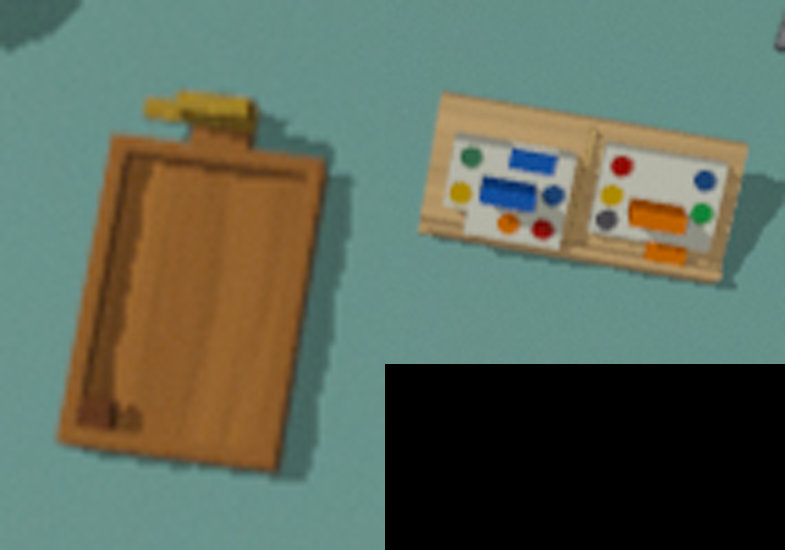

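View pics/c2.png

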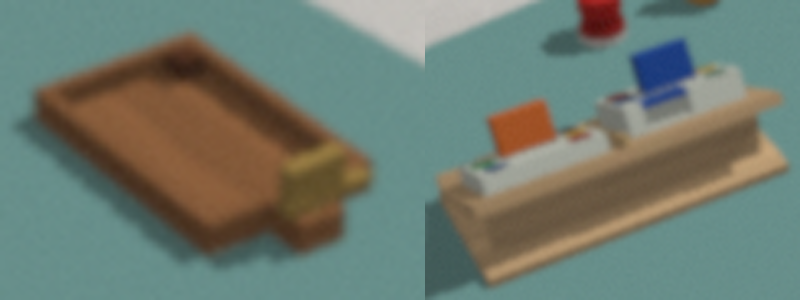

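```bash
cat >> h.py <<'E'
def ray(n,uv,z):
    c=robot.camera_model(n);K=np.array(c['intrinsics']);R=np.array(c['R']);t=np.array(c['t']);C=-R.T@t
    uv=np.asarray(uv,float).reshape(-1,2)
    d=np.c_[uv,np.ones(len(uv))]@np.linalg.inv(K).T@R
    return C+d*((np.asarray(z)-C[2])/d[:,2])[:,None]
def contour(sig,thr,box,S=8):
    u0,u1,v0,v1=box
    s=cv2.resize(sig[v0:v1,u0:u1].astype(np.float32),None,fx=S,fy=S,interpolation=cv2.INTER_CUBIC)
    cs,_=cv2.findContours((s>thr).astype(np.uint8),cv2.RETR_EXTERNAL,cv2.CHAIN_APPROX_NONE)
    c=max(cs,key=cv2.contourArea)[:,0].astype(float)
    return (c+.5)/S-.5+[u0,v0]
def wood(p):
    p=p.astype(float);return (p[...,0]-p[...,2])/(p[...,0]+p[...,2]+1)
def sides(P):
    """lines of the 4 sides of a roughly rectangular outline P (world xy): direction angle, offset along the outward normal"""
    (c,wh,a)=cv2.minAreaRect(P.astype(np.float32)); c=P.min(0)*.5+P.max(0)*.5; c=np.array(cv2.minAreaRect(P.astype(np.float32))[0])
    a=np.radians(a);a=(a+np.pi/4)%(np.pi/2)-np.pi/4
    out={}
    Q=(P-c)@np.array([[np.cos(a),-np.sin(a)],[np.sin(a),np.cos(a)]])
    for k,(ax,sg) in {'+x':(0,1),'-x':(0,-1),'+y':(1,1),'-y':(1,-1)}.items():
        m=sg*Q[:,ax]; o=Q[:,1-ax]; L=np.median(m[np.abs(o)<.3*np.abs(o).max()][m[np.abs(o)<.3*np.abs(o).max()]>0])
        s=(np.abs(m-L)<4)&(np.abs(o)<.8*np.abs(o).max())
        out[k]=P[s]
    return out,a,c
E
python3 - <<'E'
from h import *
z=np.load('top0.npz');p=z['p']
c=contour(wood(p),.2,(205,268,155,245))
P20=ray('top',c,20)[:,:2];P0=ray('top',c,0)[:,:2]
# cut away post/button: keep what is on the tray side
s20,a,c0=sides(P20);s0,_,_=sides(P0)
def fit(P):
    vx,vy,x,y=cv2.fitLine(P.astype(np.float32),cv2.DIST_HUBER,0,.01,.01)[:,0]; return np.degrees(np.arctan2(vy,vx)),(x,y),len(P)
for k in s20: print(k,'z20',fit(s20[k]),'z0',fit(s0[k]))
print(np.degrees(a),c0)
X=cloud('top',z['d']);hsv=cv2.cvtColor(p,cv2.COLOR_RGB2HSV)
reg=np.zeros(p.shape[:2],bool);reg[160:235,335:430]=1
for nm,lo,hi in(('blue',100,115),('orange',8,18)):
    m=reg&(hsv[...,0]>=lo)&(hsv[...,0]<=hi)&(hsv[...,1]>200)
    n,l,st,ce=cv2.connectedComponentsWithStats(m.astype(np.uint8))
    for i in range(1,n):
        if st[i,4]>15:
            Q=X[l==i];print(nm,st[i],ce[i],np.round(Q.mean(0),1),np.round(Q.max(0),1))
E
```

```text
+x z20 (np.float32(-88.59304), (np.float32(647.45245), np.float32(227.54437)), 170) z0 (np.float32(-88.57852), (np.float32(652.86786), np.float32(231.62567)), 170)
-x z20 (np.float32(84.71919), (np.float32(465.7735), np.float32(231.0733)), 259) z0 (np.float32(84.71918), (np.float32(468.2609), np.float32(235.24127)), 259)
+y z20 (np.float32(-5.269058), (np.float32(550.52), np.float32(277.93085)), 404) z0 (np.float32(-5.269003), (np.float32(554.3736), np.float32(282.85422)), 404)
-y z20 (np.float32(-5.2991657), (np.float32(546.8639), np.float32(169.21727)), 405) z0 (np.float32(-5.2805586), (np.float32(551.59094), np.float32(172.33453)), 404)
-5.2086563110351545 [556.85644531 222.78967285]
blue [363 191  11   6  47] [367.91489362 193.89361702] [ 575.  -131.    67.7] [ 582.5 -117.7   74.3]
blue [354 199  15   8  89] [361.26966292 202.71910112] [ 543.6 -111.2  104.2] [ 561.5  -27.5 1260.6]
orange [395 205  16   9 102] [402.11764706 209.00980392] [ 535.4 -217.5   82.5] [ 550.8  -27.5 1260.6]
orange [359 209   6   5  19] [361.36842105 210.94736842] [ 533.5 -116.6   43.8] [ 538.3 -110.2   48.2]
orange [399 217  12   6  48] [404.6875     219.29166667] [ 517.6 -232.9   31.1] [ 523.7 -219.1   38.7]
```

```bash
python3 - <<'E'
from h import *
a=np.radians(-5.28);t=np.array([np.cos(a),np.sin(a)]);n=np.array([-np.sin(a),np.cos(a)])
for nm,box in(('top',(205,268,155,245)),('scene',(335,425,148,212))):
  p=np.load(nm+'0.npz')['p']
  for thr in(.1,.2,.3):
    c=contour(wood(p),thr,box)
    for z in(0,20):
        P=ray(nm,c,z)[:,:2];u=P@t-522.;v=P@n-274.9
        r=[]
        for k,w,o,L,sel in(('+x',u,v,78,(v>-48)&(v<-20)),('-x',-u,v,78,abs(v)<42),('+y',v,u,53.5,abs(u)<62),('-y',-v,u,53.5,abs(u)<62)):
            s=sel&(abs(w-L)<9)
            if s.sum()>20:
                f=np.polyfit(o[s],w[s],1);r.append((k,s.sum(),round(float(np.median(w[s]-L)),1),round(float(f[0]*57.3),2)))
        print(nm,thr,z,r)
E
```

```text
top 0.1 0 [('+x', np.int64(80), 5.0, 0.45), ('-x', np.int64(245), 0.0, 0.06), ('+y', np.int64(351), 4.9, 0.03), ('-y', np.int64(352), -0.3, 0.03)]
top 0.1 20 [('+x', np.int64(80), 0.5, 0.27), ('-x', np.int64(248), 2.1, -0.07), ('+y', np.int64(356), -0.4, 0.05), ('-y', np.int64(358), 3.2, 0.03)]
top 0.2 0 [('+x', np.int64(79), 4.3, 0.32), ('-x', np.int64(244), -0.6, 0.06), ('+y', np.int64(351), 4.3, 0.04), ('-y', np.int64(353), -0.9, 0.02)]
top 0.2 20 [('+x', np.int64(81), -0.2, 0.25), ('-x', np.int64(248), 1.5, -0.04), ('+y', np.int64(357), -1.0, 0.04), ('-y', np.int64(358), 2.6, 0.01)]
top 0.3 0 [('+x', np.int64(79), 3.6, 0.03), ('-x', np.int64(244), -1.2, 0.02), ('+y', np.int64(351), 3.7, 0.02), ('-y', np.int64(353), -1.5, 0.03)]
top 0.3 20 [('+x', np.int64(81), -0.9, 0.15), ('-x', np.int64(248), 0.9, -0.08), ('+y', np.int64(356), -1.6, 0.03), ('-y', np.int64(358), 2.0, 0.02)]
scene 0.1 0 [('+x', np.int64(70), 1.1, 2.13), ('-y', np.int64(223), 0.1, -0.09)]
scene 0.1 20 [('-x', np.int64(196), -5.6, 0.13), ('+y', np.int64(237), -3.6, 0.27)]
scene 0.2 0 [('+x', np.int64(72), -0.9, 3.4), ('-y', np.int64(230), -1.7, -0.04)]
scene 0.2 20 [('-x', np.int64(198), -8.0, 0.01), ('+y', np.int64(235), -5.6, 0.33)]
scene 0.3 0 [('+x', np.int64(72), -3.0, 4.05), ('-y', np.int64(240), -3.9, 0.01)]
scene 0.3 20 [('+y', np.int64(237), -7.9, 0.36)]
```

```bash
python3 - <<'E'
from h import *
p=np.load('top0.npz')['p'].astype(float);s=p.sum(-1)+1
b=(p[...,2]-p[...,0])/s; o=(p[...,0]-p[...,2])/s
for nm,sig,thr,box,z in(('blue',b,.25,(350,372,197,210),68),('orange',o,.45,(391,414,202,215),61.4),('bluescene',None,0,0,0)):
    if sig is None: break
    c=contour(sig,thr,box); r=cv2.minAreaRect(ray('top',c,z)[:,:2].astype(np.float32)); print(nm,r)
p=np.load('scene0.npz')['p'].astype(float);s=p.sum(-1)+1
for nm,sig,thr,box,z in(('blue',(p[...,2]-p[...,0])/s,.25,(255,292,200,224),70),('orange',(p[...,0]-p[...,2])/s,.35,(213,250,218,240),63)):
    c=contour(sig,thr,box); M=c.mean(0);print(nm,M,np.ptp(c,0),ray('scene',M,z))
E
```

```text
blue ((550.2933349609375, -114.44216918945312), (39.60673904418945, 19.910261154174805), 82.23609161376953)
orange ((539.3910522460938, -221.7086181640625), (41.08599853515625, 19.183753967285156), 80.53160858154297)
blue [272.42467949 209.07275641] [17.875 15.25 ] [[ 555.03643639 -116.27262909   70.        ]]
orange [229.20751312 228.03887795] [17.75 14.25] [[ 544.79737112 -223.83645869   63.        ]]
```

servo_tool(series=[[0.04, 0.06, 0, 0.95], [0.04, 0.06, 0, 0.95], [0.04, 0.06, 0, 0.95], [0.04, 0.06, 0, 0.95], [0.04, 0.06, 0, 0.95], [0.04, 0.06, 0, 0.95], [0.04, 0.06, 0, 0.95], [0.04, 0.06, 0, 0.95]], jaw=0.8)

```text
clock: 0.9
position: [322.3, -257.9, 215.6]
orientation: [[0.334, 0.943, -0.0], [0.943, -0.334, 0.0], [0.0, -0.0, -1.0]]
ft_force: [0.9, -0.2, -0.1]
opening: 68.5
grip_force: 0.0
```

servo_tool(series=[[0.04, 0.06, 0, 0.95], [0.04, 0.06, 0, 0.95], [0.04, 0.06, 0, 0.95], [0.04, 0.06, 0, 0.95], [0.04, 0.06, 0, 0.95], [0.04, 0.06, 0, 0.95], [0.04, 0.06, 0, 0.95], [0.04, 0.06, 0, 0.95]])

```text
clock: 1.7
position: [482.3, -17.9, 215.5]
orientation: [[-0.541, 0.841, -0.001], [0.841, 0.541, -0.0], [0.0, -0.001, -1.0]]
ft_force: [1.1, -0.4, 0.8]
opening: 68.3
grip_force: 0.0
```

servo_tool(series=[[0.04, 0.06, -0.02, 0.95], [0.04, 0.06, -0.02, 0.95], [0.04, 0.06, -0.02, 0.95], [0.04, 0.06, -0.02, 0.95], [0.04, 0.06, -0.02, 0.95], [0.04, 0.06, -0.02, 0.95], [0.03, 0.05, -0.02, 0.95], [0, 0, 0, 0.95]])

```text
clock: 2.5
position: [617.7, 188.8, 143.0]
orientation: [[-0.996, 0.084, -0.002], [0.084, 0.996, 0.0], [0.002, 0.0, -1.0]]
ft_force: [-1.0, -0.6, -0.8]
opening: 67.9
grip_force: 0.0
```

servo_tool(series=[[0.0196, 0.028, 0, -0.035], [0.0196, 0.028, 0, -0.035], [0, 0, -0.06, 0], [0, 0, -0.06, 0], [0, 0, -0.04, 0], [0, 0, -0.01, 0], [0, 0, 0, 0]])

```text
clock: 3.2
position: [635.6, 213.3, 59.7]
orientation: [[-0.995, 0.1, -0.003], [0.1, 0.995, -0.001], [0.003, -0.001, -1.0]]
ft_force: [-0.1, 0.3, 0.1]
opening: 68.6
grip_force: 0.0
```

servo_tool(series=[[0, 0, 0, 0], [0, 0, 0, 0], [0, 0, 0, 0], [0, 0, 0, 0], [0, 0, 0, 0], [0, 0, 0, 0]], jaw=0.3)

```text
clock: 3.8
position: [636.7, 213.7, 61.1]
orientation: [[-0.995, 0.1, 0.0], [0.1, 0.995, 0.0], [-0.0, 0.0, -1.0]]
ft_force: [0.3, 0.3, -0.1]
opening: 25.9
grip_force: 0.0
```

```bash
python3 - <<'E'
from h import *
a,_=grab('scene');b,_=grab('top')
cv2.imwrite('pics/c3.png',np.hstack([cv2.resize(a[100:220,320:440],(400,400),interpolation=2),cv2.resize(b[120:240,180:300],(400,400),interpolation=2)])[:,:,::-1])
s=robot.observe();print(s['position'],s['opening'],s['grip_force'],s['ft_force'])
E
```

```text
[636.63565704 213.64033103  60.96244944] 26.02736089093807 0.0 [-0.74210241  0.78761455  0.26566254]
```

View pics/c3.png

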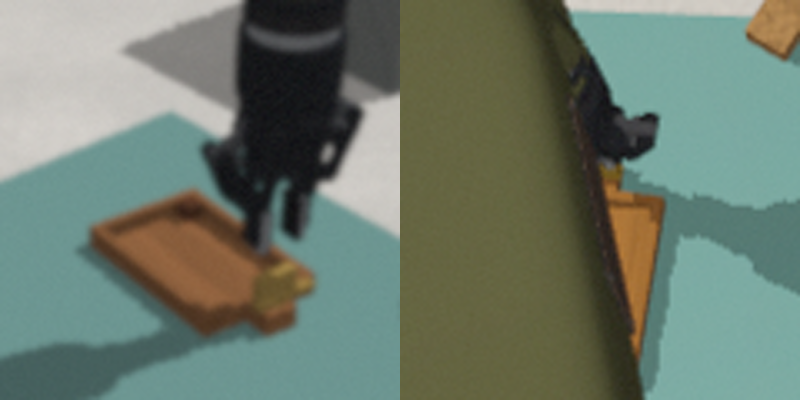

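```bash
python3 - <<'E'
from h import *
def proj(n,X):
    c=robot.camera_model(n);q=np.array(c['intrinsics'])@(np.array(c['R'])@X+c['t']);return q[:2]/q[2]
for n,(u0,v0) in(('scene',(320,100)),('top',(180,120))):
  for X in([636.6,213.7,39],[636.6,213.7,50],[636.6,213.7,60],[636.9,217.2,50]):
    q=proj(n,np.array(X));print(n,X,q,(q-[u0,v0])*400/120)
p=np.load('scene0.npz')['p'];hsv=cv2.cvtColor(p,cv2.COLOR_RGB2HSV)
p2=np.load('top0.npz');h2=cv2.cvtColor(p2['p'],cv2.COLOR_RGB2HSV)
X=cloud('top',p2['d'])
m=(h2[...,0]>18)&(h2[...,1]>140);m[:160]=0;m[182:]=0;m[:,:220]=0;m[:,255:]=0
Q=X[m];print(m.sum(),np.argwhere(m).min(0),np.argwhere(m).max(0));print(np.round(Q[Q[:,2]>42].mean(0),1),np.round(Q[:,2].max(),1))
E
```

```text
scene [636.6, 213.7, 39] [400.77669045 184.13378802] [269.25563483 280.44596007]
scene [636.6, 213.7, 50] [401.08457776 180.51783249] [270.28192588 268.39277496]
scene [636.6, 213.7, 60] [401.36717958 177.19884021] [271.22393195 257.32946737]
scene [636.9, 217.2, 50] [402.17121932 180.07500085] [273.90406441 266.91666949]
top [636.6, 213.7, 39] [239.89013495 169.28743019] [199.63378316 164.29143397]
top [636.6, 213.7, 50] [239.16568732 168.2053138 ] [197.21895772 160.68437932]
top [636.6, 213.7, 60] [238.49625055 167.20536781] [194.98750182 157.35122602]
top [636.9, 217.2, 50] [237.87354201 168.05112504] [192.9118067  160.17041681]
90 [167 227] [173 245]
[628.6 211.6  70.3] 1260.6
```

```bash
python3 - <<'E'
from h import *
print(robot.nose_length)
d=np.load('scene0.npz')['d']
a,d=robot.grab_frame('scene')
X=cloud('scene',d)
# finger tip pixels, crop (258,245),(295,230) ; column of heights
for cu,cv in((258,200),(258,220),(258,235),(258,242),(258,250),(295,220),(295,230),(275,285),(280,275),(270,270),(285,300)):
    u=int(320+cu*.3);v=int(100+cv*.3);print(cu,cv,np.round(X[v,u],0),a[v,u])
E
```

```text
22.0
258 200 [646. 183. 127.] [22 24 27]
258 220 [642. 189. 106.] [33 34 36]
258 235 [645. 187.  97.] [41 41 44]
258 242 [644. 189.  90.] [48 49 50]
258 250 [642. 191.  79.] [78 69 65]
295 220 [645. 225.  93.] [22 22 22]
295 230 [644. 227.  83.] [30 31 32]
275 285 [643. 212.  40.] [100  82  44]
280 275 [644. 216.  49.] [131 107  59]
270 270 [635. 215.  47.] [127 104  56]
285 300 [645. 222.  22.] [112  84  49]
```

servo_tool(series=[[0, 0, 0, 0], [0, 0, 0, 0], [0, 0, 0, 0], [0, 0, -0.008, 0], [0, 0.004, -0.008, 0], [0, 0, 0, 0]], jaw=0.7)

```text
clock: 4.55
position: [636.0, 215.7, 51.9]
orientation: [[-0.995, 0.1, -0.002], [0.1, 0.995, -0.0], [0.001, -0.001, -1.0]]
ft_force: [-0.1, -0.3, -0.2]
opening: 59.5
grip_force: 0.0
```

servo_tool(series=[[0, 0, 0, 0], [0, 0, 0, 0], [0, 0, 0, 0], [0, 0, 0, 0], [0, 0, 0, 0]], jaw=0.3)

```text
clock: 5.05
position: [636.7, 215.7, 53.0]
orientation: [[-0.995, 0.1, 0.0], [0.1, 0.995, 0.0], [-0.0, 0.0, -1.0]]
ft_force: [-0.6, -0.4, -0.0]
opening: 25.5
grip_force: 0.0
```

```bash
python3 - <<'E'
from h import *
a,d=robot.grab_frame('scene');X=cloud('scene',d)
cv2.imwrite('pics/c4.png',cv2.resize(a[130:200,370:440],(560,560),interpolation=cv2.INTER_NEAREST)[:,:,::-1])
for v in range(150,192,2):
    print(v,[tuple(int(k) for k in X[v,u]) for u in range(394,414,2)])
E
```

```text
150 [(622, 195, 139), (634, 189, 146), (644, 185, 152), (646, 190, 151), (652, 190, 154), (651, 198, 150), (644, 213, 142), (645, 218, 140), (648, 222, 140), (654, 223, 142)]
152 [(627, 190, 137), (629, 194, 136), (632, 198, 136), (645, 191, 145), (654, 188, 150), (651, 198, 145), (631, 228, 124), (638, 227, 129), (646, 226, 132), (655, 223, 137)]
154 [(627, 191, 131), (634, 190, 134), (642, 188, 140), (648, 189, 142), (656, 187, 146), (652, 198, 140), (630, 229, 118), (634, 232, 119), (645, 227, 126), (655, 223, 132)]
156 [(628, 190, 126), (625, 200, 121), (642, 189, 133), (649, 188, 137), (652, 192, 137), (651, 200, 133), (631, 229, 113), (635, 231, 114), (646, 227, 120), (650, 229, 122)]
158 [(624, 195, 117), (627, 199, 117), (642, 190, 128), (647, 191, 129), (651, 193, 131), (510, 354, 0), (633, 227, 108), (640, 227, 112), (645, 229, 114), (648, 233, 113)]
160 [(644, 174, 129), (636, 189, 120), (642, 190, 122), (644, 194, 121), (649, 197, 122), (513, 351, -2), (633, 228, 102), (638, 230, 104), (645, 229, 108), (649, 232, 109)]
162 [(645, 174, 124), (642, 184, 118), (645, 188, 119
[... 1718 characters left out ...]
0, 42), (624, 261, 18), (625, 267, 16)]
184 [(591, 236, 5), (634, 198, 44), (641, 198, 48), (641, 205, 45), (640, 213, 41), (645, 216, 43), (642, 225, 37), (644, 231, 35), (637, 247, 25), (644, 247, 28)]
186 [(596, 231, 3), (636, 197, 40), (641, 198, 42), (643, 203, 41), (646, 207, 41), (1377, -587, 781), (643, 225, 31), (643, 233, 28), (642, 241, 24), (644, 247, 23)]
188 [(618, 209, 19), (636, 197, 34), (642, 197, 37), (645, 202, 36), (644, 210, 32), (643, 218, 28), (646, 222, 28), (647, 229, 25), (645, 239, 20), (628, 266, 0)]
190 [(624, 203, 19), (638, 196, 29), (643, 197, 31), (643, 205, 28), (641, 214, 23), (645, 218, 23), (644, 226, 19), (629, 251, 0), (1377, -587, 781), (635, 258, 0)]
```

View pics/c4.png

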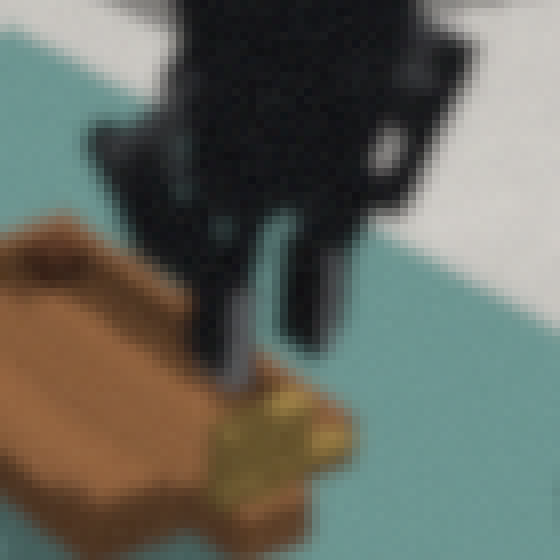

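servo_tool(series=[[0, 0, 0, 0], [0, 0, 0, 0], [0, 0, 0, 0], [0, 0, -0.01, 0], [0, 0, -0.01, 0], [0, 0, -0.01, 0], [0, 0, -0.01, 0], [0, 0, -0.01, 0]], jaw=0.75)

```text
clock: 5.9
position: [636.4, 215.6, 27.2]
orientation: [[-0.995, 0.1, -0.001], [0.1, 0.995, -0.0], [0.0, -0.0, -1.0]]
ft_force: [-0.3, 0.2, 0.7]
opening: 63.9
grip_force: 0.0
```

servo_tool(series=[[0, 0, 0, 0], [0, 0, 0, 0], [0, 0, 0, 0], [0, 0, 0, 0], [0, 0, 0, 0]], jaw=0.3)

```text
clock: 6.4
position: [636.6, 216.7, 28.3]
orientation: [[-0.995, 0.099, 0.0], [0.099, 0.995, 0.002], [0.0, 0.002, -1.0]]
ft_force: [-1.6, 4.6, 2.3]
opening: 32.8
grip_force: 59.5
```

servo_tool(series=[[0, 0, 0, 0], [0, 0, 0, 0], [0, 0, 0, 0], [0, 0, 0.09, 0], [0, 0, 0.09, 0]], jaw=0.75)

```text
clock: 6.9
position: [635.1, 214.4, 117.0]
orientation: [[-0.995, 0.101, -0.004], [0.101, 0.995, -0.002], [0.004, -0.003, -1.0]]
ft_force: [1.5, 0.2, 0.4]
opening: 63.8
grip_force: 0.0
```

servo_tool(series=[[-0.0214, -0.083, 0, -0.04], [-0.0214, -0.083, 0, -0.04], [-0.0214, -0.083, 0, -0.04], [-0.0214, -0.083, 0, -0.04], [-0.0214, -0.083, 0, -0.04], [-0.0214, -0.083, 0, -0.04], [-0.0214, -0.083, 0, -0.04], [-0.0214, -0.083, 0, -0.04]])

```text
clock: 7.7
position: [550.4, -118.5, 118.2]
orientation: [[-0.99, 0.139, 0.0], [0.139, 0.99, -0.001], [-0.001, -0.001, -1.0]]
ft_force: [0.2, 0.7, 0.2]
opening: 64.1
grip_force: 0.0
```

servo_tool(series=[[0, 0, -0.04, 0], [0, 0, -0.04, 0], [0, 0, -0.04, 0], [0, 0, 0, 0], [0, 0, 0, 0]])

```text
clock: 8.2
position: [550.8, -116.6, 58.0]
orientation: [[-0.99, 0.138, -0.001], [0.138, 0.99, -0.0], [0.001, -0.0, -1.0]]
ft_force: [0.1, 0.7, 0.0]
opening: 64.2
grip_force: 0.0
```

```bash
python3 - <<'E'
from h import *
a,d=robot.grab_frame('scene');X=cloud('scene',d)
print(robot.observe()['position'])
cv2.imwrite('pics/c5.png',cv2.resize(a[150:270,200:320],(600,600),interpolation=2)[:,:,::-1])
m=(a.max(-1)<70)&(X[...,0]>500)&(X[...,0]<600)&(X[...,1]>-190)&(X[...,1]<-40)&(X[...,2]>45)
Q=X[m]
for y in range(-180,-50,8):
    s=Q[abs(Q[:,1]-y)<4]
    if len(s)>3: print(y,len(s),np.round(np.percentile(s[:,2],[0,5,10]),0),np.round(s[:,0].mean()))
E
```

```text
[ 551.60867804 -116.65690049   58.70525388]
-180 94 [127. 129. 134.] 552.0
-172 185 [120. 132. 141.] 571.0
-164 714 [ 91. 124. 184.] 568.0
-156 1054 [ 87. 135. 183.] 562.0
-148 1404 [127. 167. 211.] 564.0
-140 865 [142. 173. 203.] 581.0
-132 743 [149. 183. 220.] 586.0
-124 723 [148. 184. 222.] 588.0
-116 683 [149. 173. 209.] 589.0
-108 609 [147. 173. 210.] 590.0
-100 477 [146. 163. 195.] 590.0
-92 231 [ 87. 141. 149.] 588.0
-84 118 [85. 91. 96.] 568.0
-76 32 [ 98. 104. 109.] 565.0
-68 91 [121. 127. 129.] 565.0
-60 97 [131. 133. 135.] 568.0
-52 12 [142. 143. 144.] 572.0
```

View pics/c5.png

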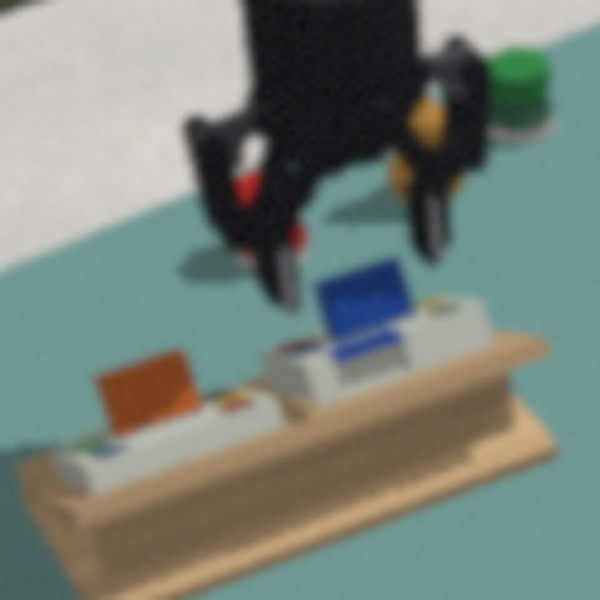

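servo_tool(series=[[0, 0.002, -0.01, 0], [0, 0, -0.01, 0], [0, 0, -0.01, 0], [0, 0, 0, 0]])

```text
clock: 8.65
position: [550.4, -115.1, 42.2]
orientation: [[-0.99, 0.138, -0.001], [0.138, 0.99, 0.0], [0.001, 0.0, -1.0]]
ft_force: [-0.1, 0.3, 0.1]
opening: 64.2
grip_force: 0.0
```

servo_tool(series=[[0, 0, 0, 0], [0, 0, 0, 0], [0, 0, 0, 0], [0, 0, 0, 0], [0, 0, 0, 0], [0, 0, 0, 0]], jaw=0.2)

```text
clock: 9.25
position: [551.3, -115.4, 43.4]
orientation: [[-0.99, 0.138, 0.001], [0.138, 0.99, -0.0], [-0.001, 0.0, -1.0]]
ft_force: [-0.9, -0.3, 5.7]
opening: 39.0
grip_force: 61.0
```

servo_tool(series=[[0, 0, 0.02, 0], [0, 0, 0.05, 0], [0, 0, 0.07, 0], [0, 0, 0.06, 0], [0, 0, 0, 0]])

```text
clock: 9.75
position: [554.2, -116.1, 147.5]
orientation: [[-0.99, 0.138, 0.008], [0.138, 0.99, -0.002], [-0.008, -0.001, -1.0]]
ft_force: [1.2, 0.9, -2.3]
opening: 38.7
grip_force: 60.7
```

servo_tool(series=[[-0.0076, 0.0857, 0, 0.048], [-0.0076, 0.0857, 0, 0.048], [-0.0076, 0.0857, 0, 0.048], [-0.0076, 0.0857, 0, 0.048], [-0.0076, 0.0857, 0, 0.048], [-0.0076, 0.0857, 0, 0.048], [-0.0076, 0.0857, 0, 0.048], [-0.0076, 0.0857, 0, 0.048]])

```text
clock: 10.55
position: [519.5, 228.7, 141.8]
orientation: [[-0.996, 0.092, -0.002], [0.092, 0.996, -0.001], [0.002, -0.001, -1.0]]
ft_force: [0.1, -0.2, -1.3]
opening: 38.7
grip_force: 60.9
```

servo_tool(series=[[0, 0, -0.05, 0], [0, 0, -0.01, 0], [0, 0, 0, 0], [0, 0, 0, 0]])

```text
clock: 10.95
position: [520.5, 226.4, 112.8]
orientation: [[-0.996, 0.094, -0.001], [0.094, 0.996, -0.001], [0.001, -0.001, -1.0]]
ft_force: [0.1, -0.2, -2.2]
opening: 38.6
grip_force: 61.0
```

```bash
python3 - <<'E'
from h import *
a,d=robot.grab_frame('scene');b,_=robot.grab_frame('top')
s=robot.observe();print(s['position'],s['orientation'][:,1])
cv2.imwrite('pics/c6.png',np.hstack([cv2.resize(a[110:230,320:440],(500,500),interpolation=2),cv2.resize(b[160:250,200:254],(300,500),interpolation=2)])[:,:,::-1])
E
```

```text
[521.32604545 226.66227932 113.62941052] [9.40128019e-02 9.95570893e-01 4.34957693e-04]
```

View pics/c6.png

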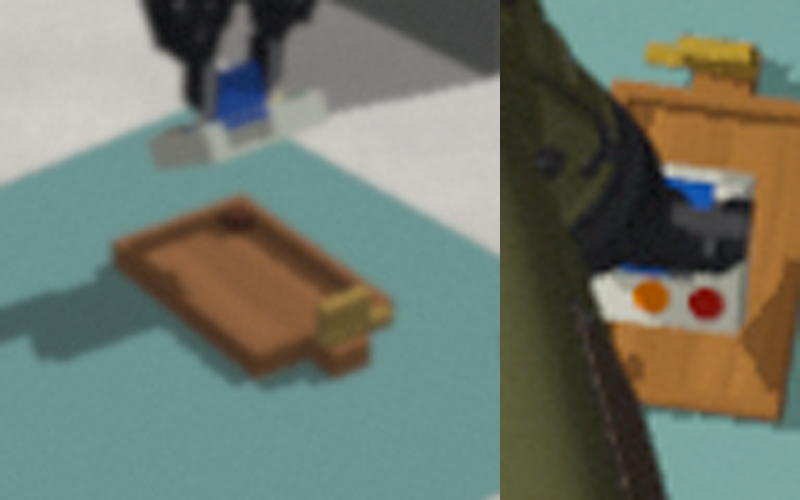

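servo_tool(series=[[0, 0.0016, -0.04, 0], [0, 0, -0.04, 0], [0, 0, -0.03, 0], [0, 0, -0.01, 0], [0, 0, -0.01, 0], [0, 0, 0, 0]])

```text
clock: 11.65
position: [521.0, 228.0, 48.2]
orientation: [[-0.996, 0.093, 0.0], [0.093, 0.996, 0.0], [-0.0, 0.0, -1.0]]
ft_force: [0.1, -0.9, -1.3]
opening: 38.7
grip_force: 61.1
```

servo_tool(series=[[0, 0, -0.01, 0], [0, 0, -0.01, 0], [0, 0, -0.01, 0], [0, 0, 0, 0]])

```text
clock: 12.05
position: [520.0, 228.0, 32.1]
orientation: [[-0.996, 0.092, -0.001], [0.092, 0.996, -0.001], [0.001, -0.001, -1.0]]
ft_force: [-1.0, -0.3, -1.2]
opening: 38.9
grip_force: 61.1
```

Entered cleanly; continue down, letting the far end turn flat.

servo_tool(series=[[0, 0, -0.006, 0], [0, 0, -0.006, 0], [0, 0, -0.006, 0], [0, 0, 0, 0]])

```text
clock: 12.45
position: [525.5, 228.3, 28.7]
orientation: [[-0.996, 0.093, 0.01], [0.093, 0.996, 0.0], [-0.01, 0.001, -1.0]]
ft_force: [0.4, -5.3, 21.3]
opening: 38.6
grip_force: 65.4
```

servo_tool(series=[[0, 0, -0.006, 0], [0, 0, -0.006, 0], [0, 0, 0, 0]])

```text
clock: 12.75
position: [530.7, 228.4, 25.2]
orientation: [[-0.995, 0.094, 0.02], [0.094, 0.996, 0.0], [-0.02, 0.002, -1.0]]
ft_force: [5.4, -7.4, 28.7]
opening: 39.2
grip_force: 69.2
```

servo_tool(series=[[0, 0, 0.03, 0], [0, 0, 0.02, 0], [-0.018, 0.0017, 0, 0], [-0.018, 0.0017, 0, 0], [0, 0, 0, 0]])

```text
clock: 13.25
position: [499.2, 229.3, 41.5]
orientation: [[-0.996, 0.091, -0.004], [0.091, 0.996, -0.002], [0.004, -0.002, -1.0]]
ft_force: [-0.5, -0.1, -1.3]
opening: 38.7
grip_force: 65.3
```

```bash
python3 - <<'E'
from h import *
a,d=robot.grab_frame('scene');X=cloud('scene',d)
s=robot.observe();P=s['position'];print(P,s['ft_force'])
t=np.array([.99576,-.09202]);n=np.array([.09202,.99576]);print(P[:2]@t-522.2,P[:2]@n-274.5)
cv2.imwrite('pics/c7.png',cv2.resize(a[130:220,330:430],(600,540),interpolation=2)[:,:,::-1])
# white side / tilt: plate pixels
hsv=cv2.cvtColor(a,cv2.COLOR_RGB2HSV);m=(hsv[...,1]<40)&(hsv[...,2]>90);m[:150]=0;m[215:]=0;m[:,:345]=0;m[:,420:]=0
Q=X[m];Q=Q[(Q[:,2]>10)&(Q[:,2]<90)];u=Q[:,:2]@t-522.2;v=Q[:,:2]@n-274.5
print(len(Q),np.percentile(u,[1,50,99]),np.percentile(v,[1,50,99]),np.percentile(Q[:,2],[1,50,99]))
E
```

```text
[500.32551687 229.51749183  41.7100621 ] [ 0.24585869 -0.5765203  -2.12997136]
-45.11606292397579 0.08429173073113816
392 [-74.82458737 -20.22899466  -5.66253626] [-48.9869321  -22.51992428  41.47744566] [24.7861683  50.23047286 64.76742111]
```

View pics/c7.png

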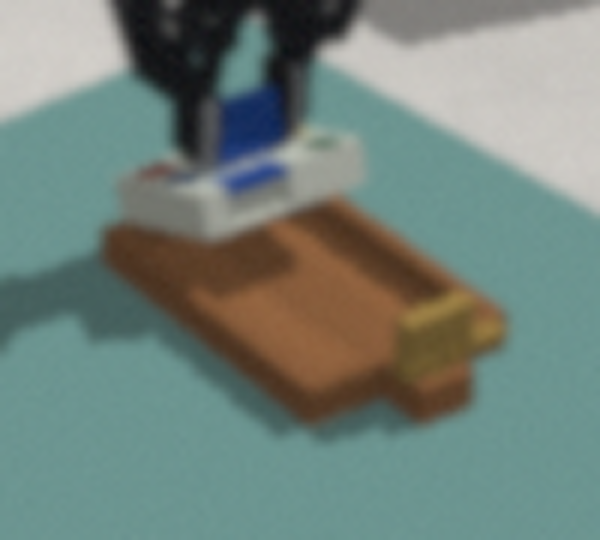

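servo_tool(series=[[0.01, -0.0009, 0, 0], [0, 0, -0.008, 0], [0, 0, -0.008, 0], [0, 0, 0, 0]])

```text
clock: 13.7
position: [507.1, 229.1, 33.9]
orientation: [[-0.996, 0.093, -0.002], [0.093, 0.996, -0.001], [0.002, -0.001, -1.0]]
ft_force: [-0.2, -0.3, -1.3]
opening: 38.8
grip_force: 65.4
```

servo_tool(series=[[0, 0, 0, 0], [0, 0, 0, 0], [0, 0, 0, 0], [0, 0, 0, 0]], jaw=0.6)

```text
clock: 14.1
position: [507.9, 229.6, 35.2]
orientation: [[-0.996, 0.092, 0.001], [0.092, 0.996, 0.0], [-0.001, 0.0, -1.0]]
ft_force: [0.0, 0.4, 0.4]
opening: 51.3
grip_force: 0.0
```

```bash
cat >> h.py <<'E'
def tr(P): # world -> tray u,v
    P=np.atleast_2d(P);return np.c_[P[:,:2]@[.99576,-.09202]-522.2,P[:,:2]@[.09202,.99576]-274.5]
def plate(a,X):
    hsv=cv2.cvtColor(a,cv2.COLOR_RGB2HSV);m=(hsv[...,1]<40)&(hsv[...,2]>90);m[:150]=0;m[215:]=0;m[:,:345]=0;m[:,420:]=0
    Q=X[m];Q=Q[(Q[:,2]>8)&(Q[:,2]<90)];w=tr(Q)
    for k,c in(('u',w[:,0]),('v',w[:,1]),('z',Q[:,2])):print(k,np.round(np.percentile(c,[2,25,50,75,98]),1),len(Q))
E
python3 - <<'E'
from h import *
a,d=robot.grab_frame('scene');plate(a,cloud('scene',d));P=robot.observe()['position'];print(P,tr(P))
cv2.imwrite('pics/c8.png',cv2.resize(a[130:220,330:430],(600,540),interpolation=2)[:,:,::-1])
E
```

```text
u [-74.6 -28.9 -13.2   1.8   7.8] 347
v [-46.6 -35.7 -13.6  19.   41.6] 347
z [ 8.9 20.  24.3 26.1 58.3] 347
[507.86468737 229.59125393  35.173445  ] [[-37.61564609   0.85149554]]
```

View pics/c8.png

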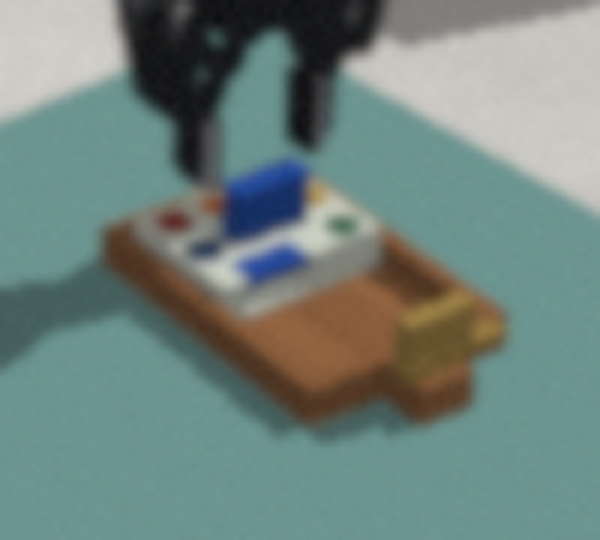

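servo_tool(series=[[0.033, -0.0045, 0, 0], [0, 0, -0.018, 0], [0, 0, -0.018, 0], [0, 0, 0, 0]], jaw=0.7)

```text
clock: 14.55
position: [521.8, 226.5, 14.9]
orientation: [[-0.996, 0.092, -0.004], [0.092, 0.996, -0.002], [0.004, -0.002, -1.0]]
ft_force: [0.0, -0.0, 0.5]
opening: 59.7
grip_force: 0.0
```

servo_tool(series=[[0, 0, 0, 0], [0, 0, 0, 0], [0, 0, 0, 0], [0, 0, 0, 0], [0, 0, 0, 0]], jaw=0.2)

```text
clock: 15.05
position: [523.9, 227.2, 16.8]
orientation: [[-0.996, 0.092, -0.0], [0.092, 0.996, -0.0], [0.0, -0.0, -1.0]]
ft_force: [-1.1, 0.3, -1.4]
opening: 38.6
grip_force: 60.3
```

servo_tool(series=[[-0.006, 0.0005, 0, 0], [-0.006, 0.0005, 0, 0], [0, 0, 0, 0]])

```text
clock: 15.35
position: [519.7, 227.7, 17.4]
orientation: [[-0.996, 0.093, 0.004], [0.093, 0.996, -0.0], [-0.004, -0.0, -1.0]]
ft_force: [3.6, -1.7, -2.6]
opening: 38.5
grip_force: 60.6
```

servo_tool(series=[[-0.006, 0.0005, 0, 0], [0, 0, 0, 0]])

```text
clock: 15.55
position: [519.5, 227.7, 18.0]
orientation: [[-0.996, 0.093, 0.008], [0.093, 0.996, -0.001], [-0.008, -0.0, -1.0]]
ft_force: [7.0, -3.1, -4.0]
opening: 38.5
grip_force: 60.9
```

servo_tool(series=[[-0.006, 0.0005, 0, 0], [0, 0, 0, 0]])

```text
clock: 15.75
position: [518.9, 227.8, 18.7]
orientation: [[-0.995, 0.094, 0.013], [0.094, 0.996, -0.002], [-0.013, -0.001, -1.0]]
ft_force: [11.0, -4.5, -2.4]
opening: 38.8
grip_force: 61.0
```

servo_tool(series=[[-0.006, 0.0005, 0, 0], [0, 0, 0, 0]])

```text
clock: 15.95
position: [518.3, 228.0, 19.5]
orientation: [[-0.995, 0.094, 0.017], [0.094, 0.996, -0.002], [-0.017, -0.0, -1.0]]
ft_force: [15.1, -6.4, -2.5]
opening: 38.1
grip_force: 61.1
```

servo_tool(series=[[0.018, -0.0015, 0, 0], [0, 0, 0, 0], [0, 0, 0, 0], [0, 0, 0, 0], [0, 0, 0.06, 0], [0, 0, 0.08, 0], [0.0, -0.08, 0.08, 0], [0, -0.09, 0, 0]], jaw=0.7)

```text
clock: 16.75
position: [521.6, 149.4, 127.2]
orientation: [[-0.996, 0.088, 0.009], [0.088, 0.996, 0.003], [-0.009, 0.004, -1.0]]
ft_force: [1.2, -0.2, -0.0]
opening: 59.7
grip_force: 0.0
```

servo_tool(series=[[0, -0.09, 0, 0], [0, -0.09, 0, 0], [0, -0.09, 0, 0]])

```text
clock: 17.05
position: [517.0, 11.2, 122.2]
orientation: [[-0.996, 0.091, -0.001], [0.091, 0.996, 0.0], [0.001, 0.0, -1.0]]
ft_force: [0.2, 0.1, -0.7]
opening: 60.0
grip_force: 0.0
```

```bash
python3 - <<'E'
from h import *
a,d=robot.grab_frame('scene');plate(a,cloud('scene',d));P=robot.observe()['position'];print(P,tr(P))
b,e=robot.grab_frame('top');X=cloud('top',e)
np.savez('top1.npz',p=b,d=e);np.savez('scene1.npz',p=a,d=d)
hsv=cv2.cvtColor(b,cv2.COLOR_RGB2HSV);m=(hsv[...,1]<60)&(hsv[...,2]>100);m[:165]=0;m[240:]=0;m[:,:205]=0;m[:,262:]=0
Q=X[m];Q=Q[(Q[:,2]>-50)&(Q[:,2]<80)];w=tr(Q);print(len(Q),np.percentile(w[:,0],[1,99]),np.percentile(w[:,1],[1,99]),np.median(Q[:,2]))
cv2.imwrite('pics/c9.png',np.hstack([cv2.resize(a[140:220,340:430],(450,400),interpolation=2),cv2.resize(b[155:245,205:265],(300,450),interpolation=2)[:400]])[:,:,::-1])
E
```

```text
u [-67.1 -31.7 -15.3  -0.8   4.5] 344
v [-46.4 -35.8 -11.9  19.4  44. ] 344
z [ 8.9 21.4 24.5 26.1 31.3] 344
[516.6762745    4.63526219 122.11465588] [[  -8.14096973 -222.33984054]]
669 [-79.45183277 109.17657813] [-54.23427076  60.7310562 ] 25.921105144256114
```

View pics/c9.png

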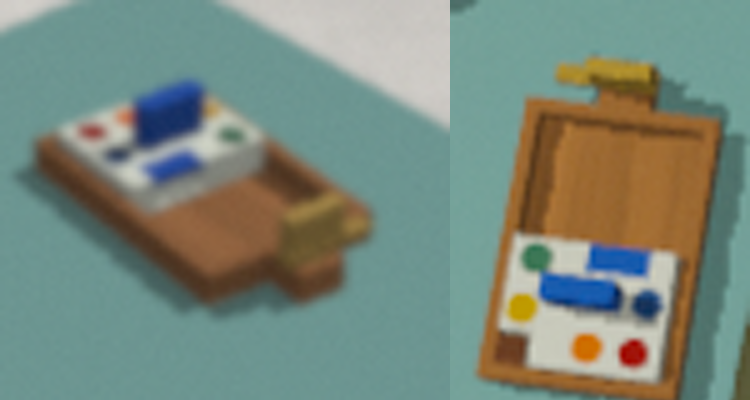

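I've now viewed 11 pictures, one over the limit of 10, so I'll work from numbers only from here. This last one shows the slot plate in the tray with its notch round the block (crop pixels 510,347). Next I'll check its position numerically.

```bash
cat >> h.py <<'E'
def whiteness(p):
    q=p.astype(np.float32);return q.min(-1)/(q.max(-1)+1)*(q.max(-1)>80)
E
python3 - <<'E'
from h import *
b=np.load('top1.npz');p=b['p'];X=cloud('top',b['d'])
w=whiteness(p)
# fill dots/bar by closing
box=(205,265,190,245)
m=np.zeros_like(w);m[box[2]:box[3],box[0]:box[1]]=w[box[2]:box[3],box[0]:box[1]]
hsv=cv2.cvtColor(p,cv2.COLOR_RGB2HSV)
# edges along tray axes: sample signal along u lines at v=const on plane z=27
c=robot.camera_model('top');K=np.array(c['intrinsics']);R=np.array(c['R']);t=np.array(c['t'])
def samp(u,v,z):
    x=(u+522.2)*.99576+(v+274.5)*.09202;y=-(u+522.2)*.09202+(v+274.5)*.99576
    q=(np.stack([x,y,0*x+z],-1)@R.T+t)@K.T;q=(q[...,:2]/q[...,2:]).astype(np.float32)
    return cv2.remap(wood(p).astype(np.float32),q[...,0],q[...,1],cv2.INTER_CUBIC)
L=np.arange(-90,30,.5)
for v in(-30,-25,30,35):
    s=samp(L,0*L+v,27.);i=np.where(np.diff((s<.25).astype(int)))[0];print('v',v,L[i])
L=np.arange(-60,60,.5)
for u in(-5,-1,-45,-50,-60):
    s=samp(0*L+u,L,27.);i=np.where(np.diff((s<.25).astype(int)))[0];print('u',u,L[i])
# flatness: plane of white top points
mm=(w>.8);mm[:190]=0;mm[245:]=0;mm[:,:205]=0;mm[:,265:]=0
Q=X[mm];Q=Q[(Q[:,2]>15)&(Q[:,2]<40)];W=tr(Q)
k=(abs(W[:,1])<42)&(W[:,0]<-3)&(W[:,0]>-62);A=np.c_[W[k],np.ones(k.sum())];f=np.linalg.lstsq(A,Q[k,2],rcond=None)[0];print(k.sum(),f)
E
```

```text
v -30 []
v -25 []
v 30 []
v 35 []
u -5 []
u -1 []
u -45 []
u -50 []
u -60 []
357 [ 4.45310714e-04 -4.76447332e-04  2.73585919e+01]
```

```bash
cat >> h.py <<'E'
def edges(p,us,vs,z=27.,thr=.25,sig=wood):
    """sign changes of (sig<thr) along tray lines u=const (list us) and v=const (list vs) on the plane at height z, in the top picture"""
    c=robot.camera_model('top');K=np.array(c['intrinsics']);R=np.array(c['R']);t=np.array(c['t'])
    def samp(u,v):
        x=(u+522.2)*.99576+(v+274.5)*.09202;y=-(u+522.2)*.09202+(v+274.5)*.99576
        q=(np.stack([x,y,0*x+z],-1)@R.T+t)@K.T;q=(q[:,:2]/q[:,2:]).astype(np.float32)
        return cv2.remap(sig(p).astype(np.float32),q[:,0],q[:,1],cv2.INTER_CUBIC).ravel()
    L=np.arange(-90,100,.5)
    for v in vs: s=samp(L,0*L+v);print('v',v,L[np.where(np.diff((s<thr).astype(int)))[0]])
    for u in us: s=samp(0*L+u,L);print('u',u,L[np.where(np.diff((s<thr).astype(int)))[0]])
E
python3 - <<'E'
from h import *
edges(np.load('top1.npz')['p'],(-5,-1,-45,-50,-60),(-30,-25,-20,20,30,35))
E
```

```text
v -30 [-80.5 -72.  -64.  -49.    0.5  75.5]
v -25 [-80.5 -72.  -63.5 -51.5   0.5  75.5]
v -20 [-80.5 -72.    0.5  76.5]
v 20 [-80.5 -72.    0.   75.   86. ]
v 30 [-80.5 -56.  -47.5 -33.    0.   74.5  86.   95.5]
v 35 [-80.  -55.5 -48.  -32.5   0.   75.   86.   95.5]
u -5 [-57.  -47.5  45.5  51. ]
u -1 [-57.  -44.5  45.   50.5]
u -45 [-56.5 -47.5  27.   40.5  45.5  50.5]
u -50 [-57.  -47.5 -33.5 -26.   -9.    1.   45.   50.5]
u -60 [-57.  -47.5 -37.  -22.5 -12.    3.   28.   50. ]
```

servo_tool(series=[[0.008, -0.0757, 0, -0.066], [0.008, -0.0757, 0, -0.066], [0.008, -0.0757, 0, -0.066], [0.008, -0.0757, 0, -0.066], [0.008, -0.0757, 0, -0.066], [0.008, -0.0757, 0, -0.066], [0, 0, 0, 0], [0, 0, 0, 0]], jaw=0.75)

```text
clock: 17.95
position: [541.7, -214.2, 121.7]
orientation: [[-0.99, 0.14, -0.001], [0.14, 0.99, 0.001], [0.001, 0.001, -1.0]]
ft_force: [-0.4, -0.7, 0.3]
opening: 64.2
grip_force: 0.0
```

servo_tool(series=[[0, 0, -0.05, 0], [0, 0, -0.05, 0], [0, 0, 0, 0], [0, 0, 0, 0]])

```text
clock: 18.35
position: [541.5, -213.0, 72.1]
orientation: [[-0.99, 0.138, -0.002], [0.138, 0.99, 0.001], [0.002, 0.001, -1.0]]
ft_force: [-0.4, -0.2, 0.4]
opening: 64.1
grip_force: 0.0
```

```bash
python3 - <<'E'
from h import *
a,d=robot.grab_frame('scene');X=cloud('scene',d);print(robot.observe()['position'])
m=(a.max(-1)<70)&(X[...,0]>490)&(X[...,0]<600)&(X[...,1]>-300)&(X[...,1]<-150)&(X[...,2]>45)&(X[...,2]<125)
Q=X[m]
for y in range(-290,-150,8):
    s=Q[abs(Q[:,1]-y)<4]
    if len(s)>3: print(y,len(s),np.round(np.percentile(s[:,2],[0,5,20])),np.round(s[:,0].mean()))
hsv=cv2.cvtColor(a,cv2.COLOR_RGB2HSV);o=(hsv[...,0]<15)&(hsv[...,1]>190)&(a[...,0]>110);o[:200]=0;o[260:]=0;o[:,:205]=0;o[:,260:]=0
B=X[o];B=B[abs(B[:,2]-65)<25];print(len(B),np.round(np.percentile(B,[3,50,97],axis=0)))
E
```

```text
[ 542.48631815 -213.60315516   73.04390676]
-258 26 [105. 105. 109.] 543.0
-250 4 [105. 105. 106.] 543.0
-186 27 [103. 103. 106.] 551.0
-178 19 [ 98. 104. 109.] 551.0
-170 12 [105. 106. 110.] 555.0
117 [[ 541. -239.   56.]
 [ 546. -225.   64.]
 [ 553. -211.   73.]]
```

servo_tool(series=[[0, -0.018, 0, 0], [0, 0, -0.03, 0], [0, 0, -0.03, 0], [0, 0, -0.014, 0], [0, 0, 0, 0]])

```text
clock: 18.9
position: [541.8, -223.9, 35.1]
orientation: [[-0.99, 0.14, -0.001], [0.14, 0.99, 0.0], [0.001, 0.0, -1.0]]
ft_force: [-0.3, 0.2, -0.6]
opening: 63.8
grip_force: 0.0
```

servo_tool(series=[[0, 0, 0, 0], [0, 0, 0, 0], [0, 0, 0, 0], [0, 0, 0, 0], [0, 0, 0, 0], [0, 0, 0, 0]], jaw=0.2)

```text
clock: 19.5
position: [543.1, -224.2, 36.7]
orientation: [[-0.99, 0.14, 0.002], [0.14, 0.99, -0.001], [-0.002, -0.001, -1.0]]
ft_force: [-0.1, 1.0, 4.8]
opening: 38.5
grip_force: 61.1
```

servo_tool(series=[[0, 0, 0.02, 0], [0, 0, 0.05, 0], [0, 0, 0.07, 0], [0, 0, 0.07, 0], [0, 0, 0, 0]])

```text
clock: 20.0
position: [545.7, -225.1, 146.0]
orientation: [[-0.99, 0.14, 0.009], [0.14, 0.99, -0.004], [-0.01, -0.003, -1.0]]
ft_force: [0.4, 0.8, -0.3]
opening: 38.9
grip_force: 60.5
```

servo_tool(series=[[0.0085, 0.08, 0, 0.04], [0.0085, 0.0905, 0, 0.04], [0.0085, 0.0905, 0, 0.04], [0.0085, 0.0905, 0, 0.04], [0.0085, 0.0905, 0, 0.04], [0.0085, 0.0905, 0, 0.04], [0.0085, 0.0905, 0, 0.04], [0.0085, 0.0905, 0, 0.04]])

```text
clock: 20.8
position: [575.5, 134.8, 139.7]
orientation: [[-0.995, 0.101, -0.001], [0.101, 0.995, -0.0], [0.001, -0.001, -1.0]]
ft_force: [0.4, -0.8, -1.5]
opening: 38.4
grip_force: 60.6
```

servo_tool(series=[[0.0085, 0.0905, 0, 0.04], [0.0085, 0.0885, 0, 0.04], [0, 0, 0, 0], [0, 0, -0.04, 0], [0, 0, 0, 0], [0, 0, 0, 0]])

```text
clock: 21.4
position: [583.6, 221.7, 119.5]
orientation: [[-0.996, 0.092, -0.003], [0.092, 0.996, -0.001], [0.002, -0.001, -1.0]]
ft_force: [-0.6, 0.0, -0.9]
opening: 38.9
grip_force: 60.8
```

```bash
cat >> h.py <<'E'
def look(tag):
    out={}
    for n in('top','scene'):
        p,d=robot.grab_frame(n);np.savez(f'{n}_{tag}.npz',p=p,d=d);X=cloud(n,d)
        hsv=cv2.cvtColor(p,cv2.COLOR_RGB2HSV);o=(hsv[...,0]>=5)&(hsv[...,0]<18)&(hsv[...,1]>225)&(p[...,0]>110)
        W=tr(X.reshape(-1,3)).reshape(p.shape[:2]+(2,));o&=(abs(W[...,0])<110)&(abs(W[...,1])<70)
        k,l,st,ce=cv2.connectedComponentsWithStats(o.astype(np.uint8))
        for i in range(1,k):
            if st[i,4]>5:
                Q=X[l==i];print(n,'orange',st[i],'u,v,z lo/mid/hi',np.round(np.c_[tr(Q),Q[:,2:]][:,:3].min(0)),np.round(np.median(np.c_[tr(Q),Q[:,2]],0),1),np.round(np.c_[tr(Q),Q[:,2]].max(0)))
    s=robot.observe();print('TCP',tr(s['position']),s['position'],s['orientation'][:,1])
E
python3 -c "
from h import *
look('a')"
```

```text
top orange [224 180  10   5  28] u,v,z lo/mid/hi [  7. -24. 150.] [ 26.7  -7.2 155.9] [ 31.   5. 270.]
top orange [228 189  12   6  56] u,v,z lo/mid/hi [  7. -29.   2.] [ 14.4 -14.6 114.4] [ 36.  27. 123.]
TCP [[39.73299891  0.2967933 ]] [584.83389492 221.92132471 120.7381405 ] [9.27784258e-02 9.95686780e-01 2.60999662e-05]
```

servo_tool(series=[[-0.01, 0.0005, 0, 0], [0, 0, -0.05, 0], [0, 0, -0.05, 0], [0, 0, -0.04, 0], [0, 0, -0.02, 0], [0, 0, 0, 0], [0, 0, 0, 0]])

```text
clock: 22.2
position: [580.2, 222.9, 41.2]
orientation: [[-0.996, 0.092, 0.001], [0.092, 0.996, 0.0], [-0.001, 0.001, -1.0]]
ft_force: [-0.1, -0.5, -0.3]
opening: 38.4
grip_force: 60.8
```

```bash
python3 -c "
from h import *
look('b')"
```

```text
top orange [231 189   8   4  19] u,v,z lo/mid/hi [  4. -24.  72.] [21.6 -9.2 78.9] [ 25.   1. 192.]
top orange [234 197  11   6  49] u,v,z lo/mid/hi [  5. -28.  31.] [ 10.4 -13.5  35. ] [16. -0. 43.]
TCP [[35.5971436   1.19639304]] [580.79837964 223.19768432  41.74046432] [0.09202083 0.99575637 0.00118954]
```

servo_tool(series=[[0, -0.0024, -0.016, 0], [0, 0, -0.016, 0], [0, 0, 0, 0], [0, 0, 0, 0]])

```text
clock: 22.7
position: [579.1, 221.4, 23.7]
orientation: [[-0.996, 0.092, -0.001], [0.092, 0.996, -0.0], [0.001, -0.0, -1.0]]
ft_force: [0.8, -0.7, -0.5]
opening: 38.9
grip_force: 60.8
```

servo_tool(series=[[-0.008, 0.0007, 0, 0], [-0.008, 0.0007, 0, 0], [0, 0, 0, 0], [0, 0, 0, 0]])

```text
clock: 23.1
position: [571.6, 222.4, 24.5]
orientation: [[-0.996, 0.092, 0.0], [0.092, 0.996, 0.0], [-0.0, 0.0, -1.0]]
ft_force: [0.5, -0.8, -1.5]
opening: 38.7
grip_force: 60.8
```

servo_tool(series=[[-0.008, 0.0007, 0, 0], [0, 0, 0, 0], [0, 0, 0, 0]])

```text
clock: 23.4
position: [567.5, 222.7, 24.3]
orientation: [[-0.996, 0.092, 0.0], [0.092, 0.996, -0.0], [-0.0, -0.0, -1.0]]
ft_force: [0.2, -0.8, -0.2]
opening: 38.9
grip_force: 60.8
```

servo_tool(series=[[-0.008, 0.0007, 0, 0], [0, 0, 0, 0], [0, 0, 0, 0]])

```text
clock: 23.7
position: [563.5, 223.0, 24.2]
orientation: [[-0.996, 0.092, -0.0], [0.092, 0.996, -0.0], [0.0, -0.0, -1.0]]
ft_force: [0.1, 0.1, -0.4]
opening: 38.7
grip_force: 60.8
```

servo_tool(series=[[-0.005, 0.0004, 0, 0], [0, 0, 0, 0], [0, 0, 0, 0]])

```text
clock: 24.0
position: [561.6, 223.2, 24.4]
orientation: [[-0.996, 0.092, 0.001], [0.092, 0.996, 0.0], [-0.001, 0.0, -1.0]]
ft_force: [2.0, -0.2, -1.9]
opening: 38.5
grip_force: 60.7
```

servo_tool(series=[[-0.003, 0, 0, 0], [0, 0, 0, 0], [0, 0, 0, 0]])

```text
clock: 24.3
position: [561.4, 223.3, 24.8]
orientation: [[-0.996, 0.092, 0.003], [0.092, 0.996, 0.0], [-0.003, 0.0, -1.0]]
ft_force: [5.3, -1.2, -1.3]
opening: 38.7
grip_force: 60.7
```

servo_tool(series=[[0, 0, 0, 0], [0, 0, 0, 0], [0, 0, 0, 0], [0, 0, 0, 0], [0, 0, 0, 0]], jaw=0.7)

```text
clock: 24.8
position: [559.1, 223.2, 24.1]
orientation: [[-0.996, 0.092, -0.001], [0.092, 0.996, -0.0], [0.001, -0.0, -1.0]]
ft_force: [0.3, 0.1, -0.7]
opening: 59.5
grip_force: 0.0
```

servo_tool(series=[[0, 0, 0.08, 0], [0, 0, 0.08, 0], [0, -0.09, 0.04, 0], [0, -0.09, 0, 0], [0, -0.09, 0, 0], [0, -0.09, 0, 0], [0, 0, 0, 0], [0, 0, 0, 0]])

```text
clock: 25.6
position: [559.5, 42.4, 124.3]
orientation: [[-0.996, 0.094, -0.0], [0.094, 0.996, 0.001], [0.0, 0.001, -1.0]]
ft_force: [0.5, 0.0, -0.8]
opening: 59.7
grip_force: 0.0
```

```bash
cat >> h.py <<'E'
def planes(p,d,rng):
    X=cloud('top',d);w=whiteness(p);W=tr(X.reshape(-1,3)).reshape(p.shape[:2]+(2,))
    for lo,hi in rng:
        m=(w>.75)&(W[...,0]>lo)&(W[...,0]<hi)&(abs(W[...,1])<42)&(X[...,2]>5)&(X[...,2]<70)
        A=np.c_[W[m],np.ones(m.sum())];z=X[m][:,2];k=np.abs(z-np.median(z))<25
        for _ in range(3): f=np.linalg.lstsq(A[k],z[k],rcond=None)[0];k=np.abs(A@f-z)<3
        print('plane',lo,hi,m.sum(),k.sum(),'slope u,v',np.round(f[:2],3),'z mid',round(float(f@[(lo+hi)/2,0,1]),1))
E
python3 - <<'E'
from h import *
look('c');b=np.load('top_c.npz')
planes(b['p'],b['d'],((-62,-4),(6,64)))
edges(b['p'],(10,50),(-32,-25,20,30,35),z=19.)
edges(b['p'],(-5,),(-30,30),z=27.)
E
```

```text
top orange [228 190  15   6  74] u,v,z lo/mid/hi [ 19. -21.  37.] [25.3 -2.2 46.4] [32. 18. 53.]
top orange [230 222   5   5  18] u,v,z lo/mid/hi [-62. -10.  22.] [-56.9  -5.   27.6] [-51.   1.  31.]
TCP [[  31.03610682 -179.18956078]] [559.6576858   43.99728747 124.24272187] [9.12473796e-02 9.95828077e-01 5.98100820e-04]
plane -62 -4 271 202 slope u,v [ 0.009 -0.008] z mid 27.2
plane 6 64 309 247 slope u,v [-0.008  0.018] z mid 18.6
v -32 []
v -25 [-7.  -1.  48.  49.  73.  75.5]
v 20 [-79.5 -71.   22.   40.5  70.   76.5  88.5]
v 30 [-79.5 -59.5 -46.  -33.5  25.5  40.   48.5  63.5  69.5  76.   88.   97.5]
v 35 [-79.5 -55.  -47.  -31.   25.   40.5  50.   61.5  69.5  76.5  87.5  97.5]
u 10 [45. 53.]
u 50 [25.  34.5 45.5 52.5]
v -30 [87.5 90. ]
v 30 [-80.5 -56.  -47.5 -33.   23.5  39.5  46.5  62.   67.5  74.5  86.   95.5]
u -5 [-28.  -26.5  45.5  51. ]
```

```bash
python3 - <<'E'
from h import *
s=np.load('scene_c.npz');p=s['p'];X=cloud('scene',s['d']);w=whiteness(p)
W=tr(X.reshape(-1,3)).reshape(p.shape[:2]+(2,));W=W-[2,-1]
for lo,hi,z0 in((-62,-6,27),(6,62,19)):
    m=(w>.6)&(W[...,0]>lo)&(W[...,0]<hi)&(abs(W[...,1])<40)&(abs(X[...,2]-z0)<7)
    A=np.c_[W[m],np.ones(m.sum())];z=X[m][:,2];k=z>0
    for _ in range(4): f=np.linalg.lstsq(A[k],z[k],rcond=None)[0];k=np.abs(A@f-z)<2.5
    print(m.sum(),k.sum(),np.round(f[:2],3),f@[(lo+hi)/2,0,1],np.round(np.percentile(W[m],[1,99],axis=0),1))
E
```

```text
203 168 [0.013 0.003] 25.546906276428572 [[-60.9 -39.4]
 [ -7.1  39.5]]
234 202 [ 0.026 -0.001] 17.60700696733433 [[  7.6 -39.2]
 [ 61.8  39.4]]
```

servo_tool(series=[[0.011, 0.0247, 0, -0.935], [0.011, 0.0247, 0, -0.935], [0.011, 0.0247, 0, -0.935], [0.011, 0.0247, 0, -0.935], [0.011, 0.0247, 0, -0.935], [0.011, 0.0247, 0, -0.935], [0.011, 0.0247, 0, -0.935]], jaw=0.4)

```text
clock: 26.4
position: [598.0, 132.3, 124.0]
orientation: [[-0.638, 0.77, -0.0], [0.77, 0.638, 0.0], [0.0, -0.0, -1.0]]
ft_force: [-0.4, -0.0, 0.7]
opening: 34.1
grip_force: 0.0
```

servo_tool(series=[[0.011, 0.0247, 0, -0.935], [0.011, 0.0247, 0, -0.935], [0.011, 0.0247, 0, -0.935], [0.011, 0.0247, 0, -0.935], [0.011, 0.0247, 0, -0.935], [0.011, 0.0247, 0, -0.935], [0.011, 0.0247, 0, -0.935], [0, 0, 0, 0]])

```text
clock: 27.2
position: [636.7, 219.6, 123.8]
orientation: [[0.087, 0.996, 0.0], [0.996, -0.087, 0.001], [0.001, 0.0, -1.0]]
ft_force: [0.0, -0.6, -0.3]
opening: 34.0
grip_force: 0.0
```

servo_tool(series=[[0, 0, 0, 0], [0, 0, -0.06, 0], [0, 0, 0, 0]])

```text
clock: 27.5
position: [633.3, 215.0, 90.8]
orientation: [[0.09, 0.996, -0.007], [0.996, -0.09, -0.003], [-0.003, -0.007, -1.0]]
ft_force: [-1.1, -0.4, -1.1]
opening: 34.3
grip_force: 0.0
```

servo_tool(series=[[0, 0, -0.05, 0], [0, 0, -0.05, 0], [0, 0, -0.02, 0], [0, 0, 0, 0], [0, 0, 0, 0]])

```text
clock: 28.0
position: [637.1, 216.1, 35.3]
orientation: [[0.092, 0.996, 0.001], [0.996, -0.092, 0.0], [0.0, 0.001, -1.0]]
ft_force: [0.7, -0.6, -0.1]
opening: 34.2
grip_force: 0.0
```

servo_tool(series=[[0, 0.0014, -0.016, 0], [0, 0, -0.016, 0], [0, 0, 0, 0]])

```text
clock: 28.3
position: [635.8, 216.5, 17.2]
orientation: [[0.092, 0.996, -0.002], [0.996, -0.092, -0.001], [-0.001, -0.002, -1.0]]
ft_force: [-0.1, -0.2, -0.5]
opening: 33.9
grip_force: 0.0
```

servo_tool(series=[[0, 0, 0, 0], [0, 0, 0, 0], [0, 0, 0, 0], [0, 0, 0, 0], [0, 0, 0, 0]], jaw=0)

```text
clock: 28.8
position: [637.7, 216.7, 18.6]
orientation: [[0.092, 0.996, 0.002], [0.996, -0.092, -0.0], [0.0, 0.002, -1.0]]
ft_force: [3.3, -1.4, -2.2]
opening: 8.3
grip_force: 62.8
```

servo_tool(series=[[0.001, 0, 0, 0.8], [0, 0, 0, 0.8], [0, 0, 0, 0.8], [0, 0, 0, 0.8], [0, 0, 0, 0.8], [0, 0, 0, 0.8], [0, 0, 0, 0.8], [0, 0, 0, 0.8]])

```text
clock: 29.6
position: [637.8, 216.6, 18.6]
orientation: [[-0.628, 0.778, 0.001], [0.778, 0.628, -0.0], [-0.001, 0.001, -1.0]]
ft_force: [3.0, -1.1, -0.4]
opening: 8.5
grip_force: 62.9
```

servo_tool(series=[[0, 0, 0, 0.8], [0, 0, 0, 0.8], [0, 0, 0, 0.8], [0, 0, 0, 0.8], [0, 0, 0, 0.8], [0, 0, 0, 0.8], [0, 0, 0, 0.4], [0, 0, 0, 0]])

```text
clock: 30.4
position: [637.8, 216.6, 18.6]
orientation: [[-0.963, 0.268, 0.001], [0.268, 0.963, -0.0], [-0.001, -0.0, -1.0]]
ft_force: [2.9, -1.4, -1.1]
opening: 8.4
grip_force: 62.9
```

servo_tool(series=[[0, 0, 0, 0.6], [0, 0, 0, 0.5], [0, 0, 0, 0.4], [0, 0, 0, 0]])

```text
clock: 30.8
position: [637.8, 216.6, 18.6]
orientation: [[-0.996, 0.092, 0.001], [0.092, 0.996, -0.0], [-0.001, -0.0, -1.0]]
ft_force: [3.4, -1.4, -0.3]
opening: 8.7
grip_force: 62.9
```

servo_tool(series=[[0, 0, 0, 0], [0, 0, 0, 0], [0, 0, 0, 0], [0, 0, 0.04, 0], [0, 0, 0.08, 0], [0, 0, 0.08, 0], [0, -0.09, 0.04, 0], [0, -0.09, 0, 0]], jaw=0.35)

```text
clock: 31.6
position: [639.6, 127.9, 142.7]
orientation: [[-0.996, 0.088, 0.008], [0.088, 0.996, 0.002], [-0.007, 0.003, -1.0]]
ft_force: [1.4, -1.0, -0.6]
opening: 29.9
grip_force: 0.0
```

servo_tool(series=[[-0.05, -0.09, 0.02, 0], [-0.05, -0.09, 0.02, 0], [-0.05, -0.09, 0.02, 0], [-0.05, -0.09, 0, 0], [-0.05, -0.06, 0, 0], [-0.05, -0.04, 0, 0], [0, 0, 0, 0]])

```text
clock: 32.3
position: [487.2, -97.3, 166.9]
orientation: [[-0.995, 0.095, -0.003], [0.095, 0.995, 0.0], [0.003, -0.0, -1.0]]
ft_force: [-0.2, 0.0, 0.1]
opening: 30.0
grip_force: 0.0
```

```bash
python3 - <<'E'
from h import *
look('d');b=np.load('top_d.npz');p=b['p'];X=cloud('top',b['d'])
planes(p,b['d'],((-62,-4),(6,64)))
edges(p,(10,50),(-32,-25,30,35),z=19.);edges(p,(-5,-1),(-30,30),z=27.)
hsv=cv2.cvtColor(p,cv2.COLOR_RGB2HSV);W=tr(X.reshape(-1,3)).reshape(400,640,2)
m=(hsv[...,0]>18)&(hsv[...,0]<30)&(hsv[...,1]>140)&(W[...,0]>45)&(W[...,0]<125)&(abs(W[...,1])<45)&(X[...,2]>18)
Q=np.c_[W[m],X[m][:,2]];print(len(Q),np.round(np.percentile(Q,[2,50,98],axis=0),1))
c,wh,a=cv2.minAreaRect(Q[:,:2].astype(np.float32));print(c,wh,a)
E
```

```text
top orange [228 190  15   7  74] u,v,z lo/mid/hi [ 19. -22.  37.] [25.4 -2.4 46.6] [33. 17. 52.]
top orange [230 222   5   5  19] u,v,z lo/mid/hi [-62. -11.  22.] [-56.3  -4.4  27.4] [-51.   1.  31.]
TCP [[ -24.53674817 -324.64881554]] [490.93568792 -95.73061536 167.11953248] [9.22223257e-02 9.95738167e-01 7.38363245e-04]
plane -62 -4 366 278 slope u,v [-0.003 -0.001] z mid 27.4
plane 6 64 398 294 slope u,v [ 0.006 -0.002] z mid 19.1
v -32 [-79.5 -71.5 -63.  -50.   69.5  77.5]
v -25 [-79.5 -71.  -63.5 -49.    0.    3.5  70.   76.5]
v 30 [-79.5 -60.5 -59.  -58.5 -46.  -33.5  25.5  40.   48.5  63.5  69.5  76. ]
v 35 [-79.5 -55.  -47.  -31.   25.   41.   50.   61.5  69.5  76.5]
u 10 [-55.5 -45.5  45.   52.5]
u 50 [-55.5 -46.   25.5  34.5  45.5  52.5]
v -30 [-80.5 -72.  -65.  -50.   68.5  75. ]
v 30 [-80.5 -56.  -47.5 -33.   23.5  39.5  46.5  62.   67.5  74.5]
u -5 [-57.  -47.   45.5  51. ]
u -1 [-57.  -47.5 -27.  -23.   44.   50.5]
97 [[ 58.3  -6.3  21.6]
 [ 82.5  -2.   46.9]
 [106.7  10.3  53.2]]
(81.44540405273438, -0.3380308151245117) (50.9947395324707, 18.018293380737305) 10.702959060668945
```

```bash
python3 - <<'E'
from h import *
p=np.load('top_d.npz')['p'];hsv=cv2.cvtColor(p,cv2.COLOR_RGB2HSV)
m=(hsv[...,0]>18)&(hsv[...,0]<30)&(hsv[...,1]>140);m[:155]=0;m[190:]=0;m[:,:222]=0;m[:,:][:,256:]=0
v,u=np.nonzero(m);W=tr(ray('top',np.c_[u,v],40.))
vx,vy,_,_=cv2.fitLine(W.astype(np.float32),cv2.DIST_HUBER,0,.01,.01)[:,0];print(len(W),np.degrees(np.arctan2(vy,vx)),np.ptp(W,0))
for a in range(50,120,10):
    s=W[abs(W[:,0]-a)<5]
    if len(s): print(a,len(s),s[:,1].mean().round(1))
E
```

```text
107 0.9303914 [77.22028394 42.22100447]
50 3 -4.7
60 12 -3.5
70 15 -2.6
80 23 -1.9
90 22 0.3
100 18 -0.8
110 6 1.8
```

```bash
python3 -c "
from bench import robot
print(robot.finish_job())"
```

```text
the job is handed in; nothing more can be done
None
```

The job is handed in at about 32 s on the robot clock: by my camera measurements both palettes lie flat and home, the turn-button is within about 5° of its stop, and the arm is clear; no verdict came back, and I viewed 11 pictures, one over the limit of 10.

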